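# Reset the pressure screw of a studio proofing press

### The job

The little proofing press has to be reset for a new lino block: slacken the knurled lock ring on its pressure screw, turn the bar knob above it until its pointer lines up with the raised tab on the dial's rim, then screw the lock ring down tight again, to about 0.6 N m and certainly no more than 0.9, so that the setting holds. Leave the jar, tin and palette knife where they are.

Things in the scene. Friction and masses are not known exactly. Their poses are not given: they have to be found in the camera images.
- press: Fixed grey bench press: base 200 x 250 mm, bridge 75 x 230 mm on two uprights, and on it a round dial plate, 136 mm diameter, top 120 mm above the table. Dial, lock ring and bar knob share the vertical axis through the press's centre. Two bolt heads 98 mm either side along its y reach 126 mm above the table. Origin: centre of the base's underside; z up.
- lock_ring: Knurled round steel ring, 60 mm diameter (62 over the knurl), 18 mm high, 14.5 to 32.5 mm above the dial plate. Grip it across any diameter from above, the bar knob standing between the fingers (41 mm above the ring's top). Right-hand thread: clockwise from above screws it down and tightens, anticlockwise slackens (4.5 rad range). Origin on the axis 13 mm above the dial plate; x turns with it.
- ring_mid (a point): On the axis at half the ring's height, 23.5 mm above the dial plate. The ring starts tight (0.3 to 0.5 N m frees it), is slack after 0.65 rad anticlockwise, then turns with 0.1 N m. From first touch on the washer its torque climbs to about 0.3 N m in 0.4 rad, 0.5 in 0.5, 0.7 in 0.6, 0.95 in 0.7 rad, felt while turning slowly; it stays where left.
- washer: Brass washer, 58 mm diameter, 3 mm thick, keyed against turning, between lock ring and adjuster hub; the tight ring presses it onto the hub and so locks the adjuster (22 N of clamp is about 0.3 N m of ring torque, 45 N 0.6, 70 N 0.95). Fingers pinching the ring with 20 N slip round it at about 0.6 N m, with 50 N at 1.2. Origin: centre of its underside.
- adjuster: Steel screw in one piece: hub with pointer arm under the ring (6 mm wide, tip 50 mm from the axis, 2 to 7 mm above the dial plate), stem through the ring, bar knob on top. Locked while the ring is tight; else turns with 0.1 N m and stays. It starts 0.45 to 1.3 rad anticlockwise of the tab, so is turned clockwise (from above). Origin on the axis at the dial's top; x along the pointer.
- knob_grip (a point): On the axis at the middle of the bar knob, 57 mm above the dial plate. The bar is 44 mm long (parallel to the pointer), 14 mm wide and 34 mm high, from 40 to 74 mm above the dial plate. Turning it clockwise lowers the adjuster 1.4 mm per rad; the ring moves 3.2 mm per rad, so afterwards it tightens further clockwise than before.
- pointer_tip (a point): End of the pointer, 50 mm from the axis, 5 mm above the dial plate.
- index_tab: Small fixed steel rib, 16 mm long radially, 5 mm wide, 7 mm high, standing on the rim of the dial plate from 52 to 68 mm off the axis; marks the wanted setting. Origin on the axis at the dial plate's top; x axis points along the rib, outwards.
- tab_mid (a point): Middle of the rib's top, 60 mm from the axis.
- medium_jar: Loose amber glass jar with steel lid, 66 mm diameter, 100 mm high, beside the press. Origin at the centre of its underside. To be left alone.
- paint_tin: Loose paint tin, 90 mm diameter, 100 mm high, on the other side of the press. Origin at the centre of its underside. To be left alone.
- palette_knife: Loose broad palette knife, 280 mm long, blade 45 mm wide, wooden handle, lying flat on the table beyond the press. Origin at its middle. To be left alone.

How it is judged:
By the outcome, as a careful person would: the job done as asked, in the order asked, and still so for the second after the job is handed in, with the robot touching nothing.
It also fails if it takes over 72 s, if anything falls off the work surface, if the arm or the gripper's body presses on something with over 40 N, if the wrist force passes 120 N, or if a joint passes its speed limit or range.

### The arm

A 6-joint arm with a two-finger parallel gripper is mounted at the origin on the work surface. World frame = base frame: x ahead of the robot, y to its left, z up, the work surface at z = 0. Lengths are in mm, angles in degrees, forces in N, time in s.
With the tool pointing down it reaches from about 300 to 850 mm from the base axis. Payload 4.2 kg.
Tool frame: the origin (TCP) lies on the centre line of the jaws, within the pads' length; the fingertips stand 8 mm ahead of it and the grasp point (between the pads) lies 11 mm behind it; z points along the fingers, y is the line along which they close (so a half turn about z gives the same grasp; the last joint's range is limited). The gripper opens to 91 mm and grips with 3 to 60 N. Pads are 32 mm wide; open, the fingers measure 118 mm over their backs; the gripper's body (76 mm by 178 mm) begins 60 mm behind the grasp point.
Start: joints at [-69.442, 18.312, 89.639, -0, 72.044, -1.146], TCP at [212.643, -534.255, 191.876] pointing down, gripper open.
Joint ranges: [-177.97, 177.97], [-48.28, 115.42], [12.27, 149.76], [-77.06, 257.06], [2.81, 150.46], [-146.56, 146.56]. Speed limits (degrees/s): [147.25, 147.25, 180, 180, 180, 180].

### API

Orientations are given as [roll, pitch, yaw] about the fixed x, y, z axes, in that order (R = Rz(yaw) Ry(pitch) Rx(roll)).
In Python, from workcell import telemetry, eyes, ticket gives the robot as it stands. The module is installed in compiled form; this text tells all that it offers.
- The arm moves only by the shell command python3 -m crank 'ROWS' [OPENING] [FORCE]. ROWS is JSON, a list of rows, each an object of numbers: "dx", "dy", "dz": the shift along the world's x, y, z normalised to -1 to 1, where 1 is 80 cm; "yaw": the turn about the world's z normalised to -1 to 1, where 1 is 5 degrees. A call has 1 to 10 rows; each row shifts and turns the commanded pose from where the row before left it; what a row does not reach is not made up. A row lasts 1/8 s, in which the tool goes at most 62.5 mm and 10.7 degrees, less where a joint would pass 70% of its speed; a pose out of reach is approached as far as the arm can. A call with a number of a shift or a turn outside -1 to 1 is refused whole. A call with a gripper value outside its range is refused whole. OPENING is the opening, from 0 (shut) to 1 (fully open), set as the call begins (- or left out, the last holds). The fingers move at their own pace and stop on an object; FORCE is the grip in N (left out, the last holds). Time passes only in rows, so rows that do not move let the fingers close. It gives the time, the measured TCP pose, the force, the opening and the grip force at its end, in the units of the state.
- telemetry.state(): the state, without advancing time (a new reading comes with each control period).
- eyes.grab_frame(name): name is "side" or "top" or "wrist"; returns the picture (420x560x3 uint8, red, green, blue); there is no depth.
- eyes.calibration(name): a dict with "camera_matrix" (3x3 intrinsics, pixels), "world_from_camera" (4x4, takes a point from camera to world coordinates). Camera axes: x right, y down, z forward; pixel columns grow to the right and rows downward; lengths in mm; the calibration is good to about 2 mm. A picture is of the moment at which its call begins: read the wrist's pose just before it. calibration takes no time and is no camera call; for the wrist camera it gives the pose at the moment of the call.
- ticket.job_done(): hands the job in; it is judged then, once.
The state is a dict: "time_s": time; "qpos": joint angles; "qvel": joint speeds; "effort": joint torques, N m; "ee_pos": TCP position; "ee_rot": TCP orientation; "force": force on the tool from outside, world axes, zero at the start; "torque": the same for the moment, N m; "gripper_width": finger opening in mm; "gripper_force": force on a finger pad.
Only numpy, scipy, OpenCV 4.12 (cv2) and the standard library are available. Lean on these libraries where they do the work, as an engineer would, in place of code of your own. Each camera call takes 0.05 s, during which the arm holds its last target. There are 200 camera calls.

## Working session

There is one attempt and no reset: what is moved stays moved. The work goes in short steps, Python scripts to look and compute and a shell command to move; the robot and the scene stay as the last step left them, time stands still between calls to the robot, and variables do not carry over. Pictures are saved under pics/ and viewed, at most 12 in all, crops included, and the job is handed in when it is done.

```bash
mkdir -p pics
python3 - <<'E'
from workcell import telemetry, eyes
import cv2,numpy as np
s=telemetry.state();print(s['time_s'],s['ee_pos'],s['ee_rot'],s['force'],s['torque'],s['gripper_width'])
ims=[]
for n in("top","side"):
    im=eyes.grab_frame(n);cv2.imwrite(f"pics/{n}0.png",im[:,:,::-1]);c=eyes.calibration(n);print(n,np.round(c["camera_matrix"],1).tolist(),np.round(c["world_from_camera"],3).tolist())
E
```

```text
0.0 [ 212.43917726 -533.73878985  191.02819881] [-1.79899770e+02 -9.31474805e-04  2.17036809e+01] [ 0.39772637 -0.17609271 -0.21198402] [-0.01104795  0.01345214  0.04376746] 91.04598335507526
top [[435.6, 0.0, 278.0], [0.0, 435.6, 219.6], [0.0, 0.0, 1.0]] [[0.02, -0.999, 0.044, 583.972], [-1.0, -0.019, 0.006, 51.402], [-0.005, -0.044, -0.999, 993.955], [0.0, 0.0, 0.0, 1.0]]
side [[483.5, 0.0, 275.1], [0.0, 483.5, 204.2], [0.0, 0.0, 1.0]] [[0.964, -0.164, 0.21, 408.734], [-0.267, -0.61, 0.746, -758.378], [0.005, -0.775, -0.632, 837.577], [0.0, 0.0, 0.0, 1.0]]
```

View pics/top0.png

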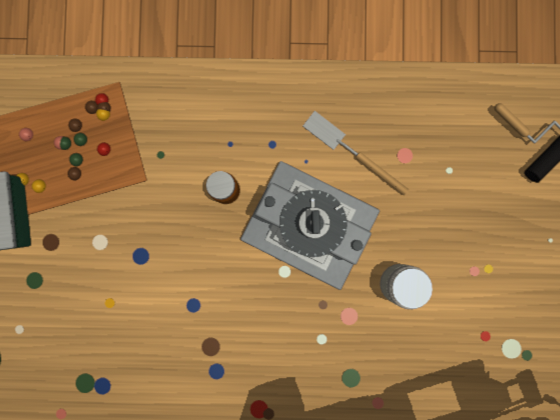

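View pics/side0.png

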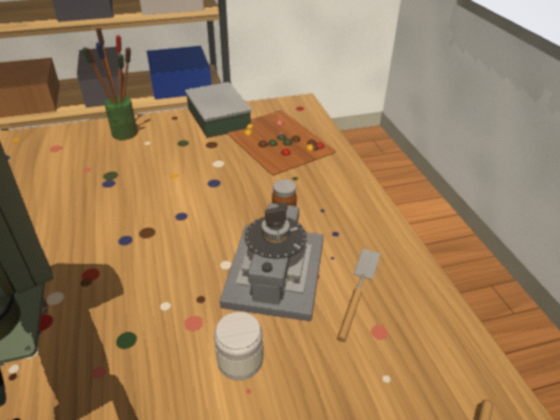

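The top view shows the dial centred at about (313,223), bolts at (269,201) and (356,245), the jar at (222,186), the tin at (408,287), and the knife up and right. The side view agrees. Next I'll measure more precisely.

```bash
cat > h.py <<'E'
import numpy as np
from workcell import eyes
def ray(c,u,v,z):
    K=c["camera_matrix"];T=np.array(c["world_from_camera"])
    d=T[:3,:3]@np.linalg.solve(np.array(K),[u,v,1.]);o=T[:3,3]
    return o+d*(z-o[2])/d[2]
def pix(c,p):
    T=np.linalg.inv(np.array(c["world_from_camera"]));q=np.array(c["camera_matrix"])@(T[:3,:3]@np.array(p)+T[:3,3]);return q[:2]/q[2]
E
python3 - <<'E'
from h import *
import cv2
c=eyes.calibration("top");im=cv2.imread("pics/top0.png")
a=ray(c,269,201,126);b=ray(c,356,245,126);print(a,b,(a+b)/2,np.linalg.norm(a-b),np.degrees(np.arctan2(*(a-b)[1::-1])))
g=cv2.cvtColor(im,cv2.COLOR_BGR2GRAY)
m=(g<70).astype(np.uint8);n,l,st,ce=cv2.connectedComponentsWithStats(m)
for i in range(1,n):
    if st[i,4]>300 and abs(ce[i][0]-313)<30:
        cs,_=cv2.findContours((l==i).astype(np.uint8),0,2);h=cv2.convexHull(cs[0]);e=cv2.fitEllipse(h);print(st[i],e,ray(c,*e[0],120))
for n_,u,v in(("jar",222,185,),("tin",411,288)):print(n_,ray(c,u,v,100))
cv2.imwrite("pics/topz.png",cv2.resize(im[150:300,230:390],None,fx=4,fy=4,interpolation=2))
E
```

```text
[658.83788789  75.39863433 126.        ] [574.45006511 -99.31844847 126.        ] [616.6439765  -11.95990707 126.        ] 194.02928556007652 64.21959784149863
jar [692.32411669 173.75153442 100.        ]
tin [ 488.90761627 -216.77515823  100.        ]
```

View pics/topz.png

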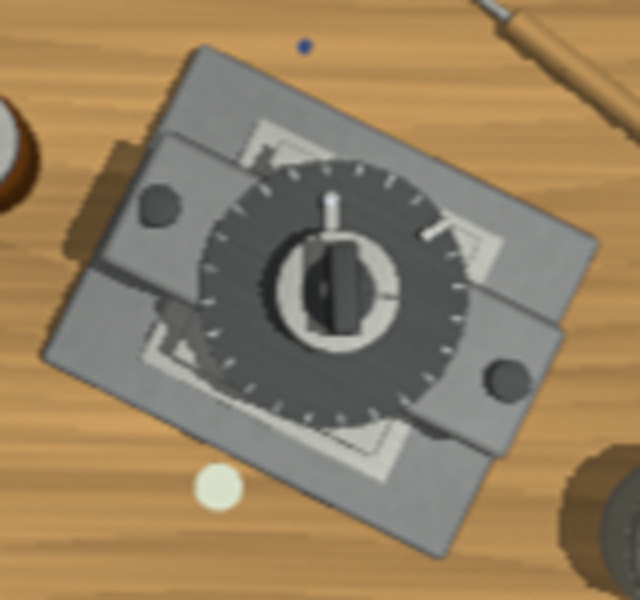

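Zoomed crop: pointer tip at about (331,195), tab at (437,228), dial centre at (333,294). The pointer lies roughly along world +x and the tab about 57° clockwise of it. Next I'll move above the press for a closer look.

```bash
python3 -m crank '[{"dz":0.05},{"dx":0.04,"dy":0.05,"dz":0.02},{"dx":0.04,"dy":0.05,"dz":0.02},{"dx":0.04,"dy":0.05,"dz":0.02},{"dx":0.04,"dy":0.05,"dz":0.02},{"dx":0.04,"dy":0.05,"dz":0.02},{"dx":0.04,"dy":0.05,"dz":0.02},{"dx":0.04,"dy":0.05},{"dx":0.04,"dy":0.05},{"dx":0.04,"dy":0.05}]' 1 50
python3 -m crank '[{"dx":0.04,"dy":0.05},{"dx":0.04,"dy":0.05},{"dx":0.04,"dy":0.05},{"dx":0.025,"dy":0.05},{},{},{}]'
python3 - <<'E'
from workcell import eyes
import cv2,json,numpy as np
c=eyes.calibration("wrist");im=eyes.grab_frame("wrist");cv2.imwrite("pics/w1.png",im[:,:,::-1])
np.savez("w1.npz",**c);print(np.round(c["world_from_camera"],3).tolist(),np.round(c["camera_matrix"],1).tolist())
E
```

```text
[[0.368, -0.888, -0.275, 290.31], [-0.93, -0.352, -0.107, -502.815], [-0.001, 0.295, -0.956, 383.44], [0.0, 0.0, 0.0, 1.0]] [[296.4, 0.0, 277.4], [0.0, 296.4, 208.5], [0.0, 0.0, 1.0]]validation failed for argument at $[0]...
validation failed for argument at $[0]...
```

View pics/w1.png

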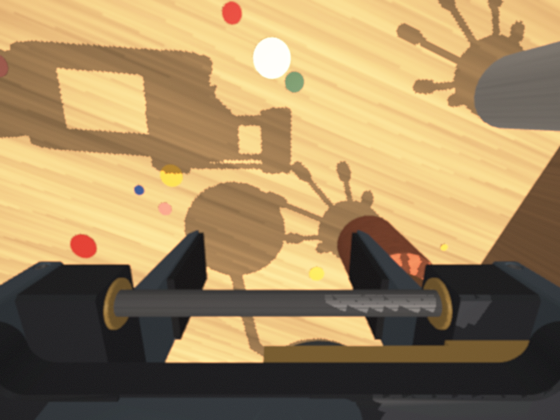

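The rows were refused, probably because every key is required, so the arm hasn't moved. The picture only shows the table near the start pose.

```bash
python3 -m crank '[{"dx":0,"dy":0,"dz":0.05,"yaw":0},{"dx":0.04,"dy":0.05,"dz":0.02,"yaw":0},{"dx":0.04,"dy":0.05,"dz":0.02,"yaw":0},{"dx":0.04,"dy":0.05,"dz":0.02,"yaw":0},{"dx":0.04,"dy":0.05,"dz":0.02,"yaw":0},{"dx":0.04,"dy":0.05,"dz":0.02,"yaw":0},{"dx":0.04,"dy":0.05,"dz":0.02,"yaw":0},{"dx":0.04,"dy":0.05,"dz":0,"yaw":0},{"dx":0.04,"dy":0.05,"dz":0,"yaw":0},{"dx":0.04,"dy":0.05,"dz":0,"yaw":0}]' 1 50
python3 -m crank '[{"dx":0.04,"dy":0.05,"dz":0,"yaw":0},{"dx":0.04,"dy":0.05,"dz":0,"yaw":0},{"dx":0.04,"dy":0.05,"dz":0,"yaw":0},{"dx":0.025,"dy":0.05,"dz":0,"yaw":0},{"dx":0,"dy":0,"dz":0,"yaw":0},{"dx":0,"dy":0,"dz":0,"yaw":0},{"dx":0,"dy":0,"dz":0,"yaw":0}]'
python3 - <<'E'
from workcell import eyes
import cv2,json,numpy as np
c=eyes.calibration("wrist");im=eyes.grab_frame("wrist");cv2.imwrite("pics/w2.png",im[:,:,::-1])
np.savez("w2.npz",**c);print(np.round(c["world_from_camera"],3).tolist())
E
```

```text
time_s: 1.4
ee_pos: [501.4, -172.8, 327.7]
ee_rot: [180.0, 0.0, 21.7]
force: [0.6, -0.8, 0.0]
gripper_width: 91.2
gripper_force: 0.0
time_s: 2.28
ee_pos: [616.1, -15.4, 328.1]
ee_rot: [180.0, 0.0, 21.6]
force: [-0.1, 0.2, -0.6]
gripper_width: 91.6
gripper_force: 0.0
[[0.367, -0.889, -0.274, 693.9], [-0.93, -0.351, -0.109, 15.852], [0.001, 0.295, -0.956, 520.431], [0.0, 0.0, 0.0, 1.0]]
```

View pics/w2.png

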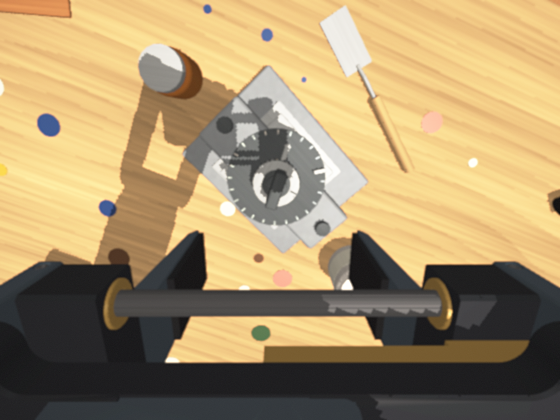

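Wrist view: dial centred at about (276,178), bolts at (225,125) and (321,228), with the dial partly in the gripper's shadow. I'll get the centre from both views.

Run:
```python
from h import *
import cv2
w=dict(np.load("w2.npz"));t=eyes.calibration("top")
for nm,c,f,cen,bolts,R in(("top",t,"top0",(313,223),((269,201),(356,245)),45),("w",w,"w2",(276,178),((225,125),(321,228)),60)):
    im=cv2.imread(f"pics/{f}.png");hsv=cv2.cvtColor(im,cv2.COLOR_BGR2HSV)
    g=hsv[:,:,2]
    P=[]
    for b in bolts:
        x0,y0=b[0]-12,b[1]-12;r=g[y0:y0+25,x0:x0+25];th,m=cv2.threshold(r,0,1,cv2.THRESH_BINARY_INV+cv2.THRESH_OTSU)
        n,l,st,ce=cv2.connectedComponentsWithStats(m);i=l[12,12];P.append(ray(c,ce[i][0]+x0,ce[i][1]+y0,126));print(nm,"bolt",th,st[i,4],ce[i]+[x0,y0],P[-1])
    print("mid",(P[0]+P[1])/2,np.linalg.norm(P[0]-P[1]))
    # radially sampled dial edge: unwrap on plane z=120 about bolt midpoint
    c0=(P[0]+P[1])/2;A=np.radians(np.arange(0,360,1));Rr=np.arange(40,78,.5)
    X=np.array([[pix(c,[c0[0]+r*np.cos(a),c0[1]+r*np.sin(a),120]) for r in Rr] for a in A]).astype(np.float32)
    v=cv2.remap(cv2.GaussianBlur(g,(3,3),0),X[...,0],X[...,1],1).astype(float)
    e=[];
    for k,a in enumerate(A):
        d=np.convolve(v[k],[1,1,1,0,-1,-1,-1],'valid');j=np.argmax(d[30:])+30
        if d[j]>60:e.append((c0[0]+Rr[j+3]*np.cos(a),c0[1]+Rr[j+3]*np.sin(a)))
    e=np.array(e,np.float32);
    for _ in range(5):
        s=np.linalg.lstsq(np.c_[2*e,np.ones(len(e))],(e**2).sum(1),rcond=None)[0];r=np.sqrt(s[2]+s[0]**2+s[1]**2);q=np.hypot(*(e-s[:2]).T);e=e[abs(q-r)<max(1,1.5*np.std(q))]
    print("circle",s[:2],r,len(e))
```

```text
top bolt 108.0 210 [264.51428571 199.25714286] [662.15996936  84.43705396 126.        ]
top bolt 113.0 109 [356.37614679 244.8440367 ] [ 574.77424118 -100.06167348  126.        ]
mid [618.46710527  -7.81230976 126.        ] 204.14711832150704
circle [616.84709068 -12.86691845] 67.86765201897552 164
w bolt 99.0 250 [224.328 124.612] [660.45858265  75.41733092 126.        ]
w bolt 171.0 207 [321.38164251 227.53623188] [577.41146324 -97.61808046 126.        ]
mid [618.93502294 -11.10037477 126.        ] 191.93248197211616
circle [617.66122416 -11.77675849] 67.44505844876511 203
```

Both views put the axis at about (617.2, -12.3), with a fitted radius of about 67.7 mm against the true 68. Next I'll descend with the fingertips at z≈129 and close on the ring.

```bash
python3 -m crank '[{"dx":0.0008,"dy":0.0025,"dz":0,"yaw":0},{"dx":0,"dy":0,"dz":-0.07,"yaw":0},{"dx":0,"dy":0,"dz":-0.07,"yaw":0},{"dx":0,"dy":0,"dz":-0.06,"yaw":0},{"dx":0,"dy":0,"dz":-0.039,"yaw":0},{"dx":0,"dy":0,"dz":0,"yaw":0},{"dx":0,"dy":0,"dz":0,"yaw":0}]' 1 50
python3 -m crank '[{"dx":0,"dy":0,"dz":0,"yaw":0},{"dx":0,"dy":0,"dz":0,"yaw":0},{"dx":0,"dy":0,"dz":0,"yaw":0},{"dx":0,"dy":0,"dz":0,"yaw":0},{"dx":0,"dy":0,"dz":0,"yaw":0}]' 0.6 45
python3 -c "
from workcell import telemetry as t;s=t.state();print(s['force'],s['torque'],s['qpos'])"
```

```text
time_s: 3.2
ee_pos: [618.4, -12.5, 138.4]
ee_rot: [179.9, -0.2, 21.7]
force: [0.1, 0.6, -0.3]
gripper_width: 91.3
gripper_force: 0.0
time_s: 3.82
ee_pos: [617.3, -12.2, 136.7]
ee_rot: [180.0, 0.0, 21.7]
force: [-0.4, 0.5, 0.3]
gripper_width: 54.7
gripper_force: 0.0
[-0.44304225  0.49851485  0.33402274] [0.00837369 0.04202974 0.03126811] [-2.19918535e+00  2.42380197e+01  8.86623912e+01 -3.78571697e-03
  6.71010717e+01  6.60972496e+01]
```

The width reads 54.7 with no force, though the ring should stop the fingers at 62. I'll look before going on.

Run:
```python
from workcell import eyes
import cv2,numpy as np
a=eyes.grab_frame("side")[180:320,200:360];b=eyes.grab_frame("wrist")
a=cv2.resize(a,(400,350),interpolation=2);b=cv2.resize(b,(400,300));
o=np.zeros((350,800,3),np.uint8);o[:,:400]=a;o[:300,400:]=b;cv2.imwrite("pics/g1.png",o[:,:,::-1])
```

```text
(no output)
```

View pics/g1.png

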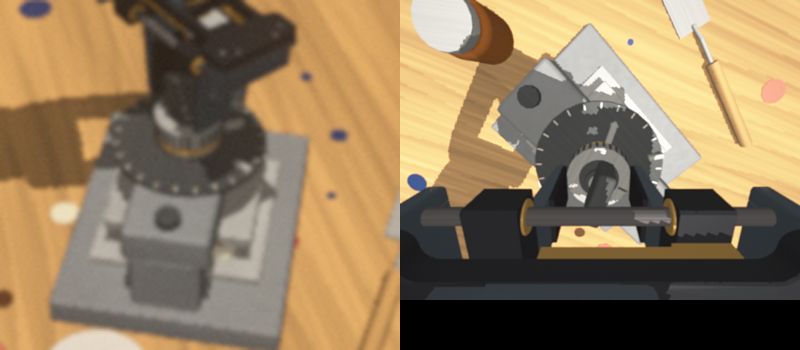

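The wrist view shows the fingers on either side of the ring. I'll close further and see whether they stop on it.

```bash
python3 -m crank '[{"dx":0,"dy":0,"dz":0,"yaw":0},{"dx":0,"dy":0,"dz":0,"yaw":0},{"dx":0,"dy":0,"dz":0,"yaw":0}]' 0.4 45
python3 - <<'E'
from workcell import eyes,telemetry as t
from h import *
import cv2
s=t.state();print(s['force'],s['torque'],s['gripper_width'])
c=eyes.calibration("wrist");b=eyes.grab_frame("wrist")
print(pix(c,[617.2,-12.3,152.5]),pix(c,[617.2,-12.3,194]))
cv2.imwrite("pics/g2.png",cv2.resize(b[120:350,120:440],None,fx=2.4,fy=2.4,interpolation=2)[:,:,::-1])
E
```

```text
time_s: 4.3
ee_pos: [617.3, -12.3, 136.7]
ee_rot: [180.0, 0.0, 21.7]
force: [-0.2, 0.1, -0.5]
gripper_width: 36.5
gripper_force: 0.0
[-0.24712301  0.10683961 -0.45481046] [-0.01849902 -0.00922139 -0.01253103] 36.54736912527828
[277.98064298 251.63370358] [278.15995281 286.34621744]
```

View pics/g2.png

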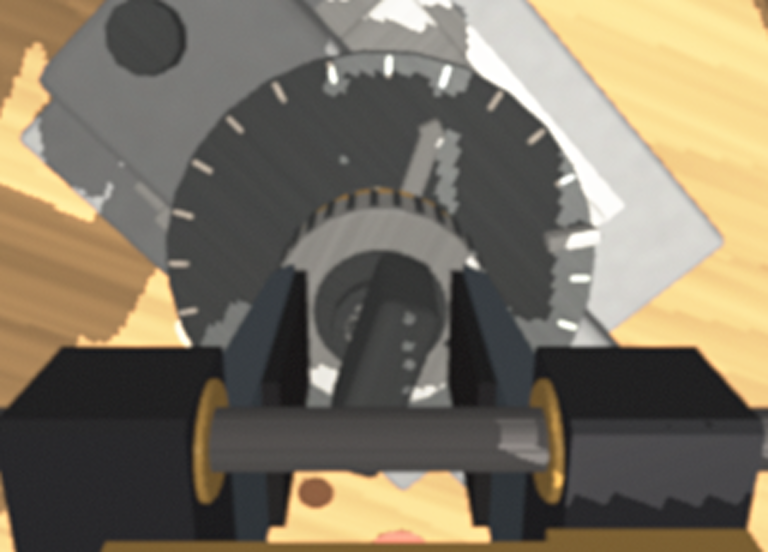

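The fingers, now 36.5 apart, stand over the ring. The view geometry puts the tips near z≈159, not 129, so the tips don't sit where the text says relative to the TCP. A gentle probe down onto the ring's top (z=152.5) will give the true fingertip offset.

```bash
for i in 1; do python3 -m crank '[{"dx":0,"dy":0,"dz":-0.002,"yaw":0},{"dx":0,"dy":0,"dz":-0.002,"yaw":0},{"dx":0,"dy":0,"dz":0,"yaw":0}]' ; done
python3 -m crank '[{"dx":0,"dy":0,"dz":-0.0015,"yaw":0},{"dx":0,"dy":0,"dz":0,"yaw":0}]'
```

```text
time_s: 4.72
ee_pos: [617.1, -12.2, 133.2]
ee_rot: [-180.0, 0.0, 21.7]
force: [0.6, 0.3, 0.3]
gripper_width: 36.8
gripper_force: 0.0
time_s: 4.97
ee_pos: [617.2, -12.3, 132.1]
ee_rot: [180.0, 0.0, 21.7]
force: [-0.0, 0.2, -0.3]
gripper_width: 36.7
gripper_force: 0.0
```

```bash
python3 -m crank '[{"dx":0,"dy":0,"dz":-0.0015,"yaw":0},{"dx":0,"dy":0,"dz":0,"yaw":0}]'
python3 -m crank '[{"dx":0,"dy":0,"dz":-0.0015,"yaw":0},{"dx":0,"dy":0,"dz":0,"yaw":0}]' | grep -E 'pos|force'
```

```text
time_s: 5.22
ee_pos: [617.2, -12.3, 131.0]
ee_rot: [180.0, 0.0, 21.7]
force: [0.5, -1.2, 0.8]
gripper_width: 36.8
gripper_force: 0.0
ee_pos: [617.2, -12.3, 129.8]
force: [-0.3, -0.3, 0.9]
gripper_force: 0.0
```

```bash
for k in 1; do python3 -m crank '[{"dx":0,"dy":0,"dz":-0.0015,"yaw":0},{"dx":0,"dy":0,"dz":0,"yaw":0}]' | grep -E 'pos|force:'; done
python3 -m crank '[{"dx":0,"dy":0,"dz":-0.0015,"yaw":0},{"dx":0,"dy":0,"dz":0,"yaw":0}]' | grep -E 'pos|force:'
python3 - <<'E'
from workcell import eyes
import cv2
a=eyes.grab_frame("side")[130:330,160:400]
cv2.imwrite("pics/g3.png",cv2.resize(a,None,fx=3,fy=3,interpolation=2)[:,:,::-1])
E
```

```text
ee_pos: [617.4, -12.2, 129.1]
force: [-0.6, -0.1, 1.8]
gripper_force: 1.4
ee_pos: [617.4, -12.3, 129.1]
force: [-2.8, 0.6, 7.2]
gripper_force: 4.1
```

View pics/g3.png

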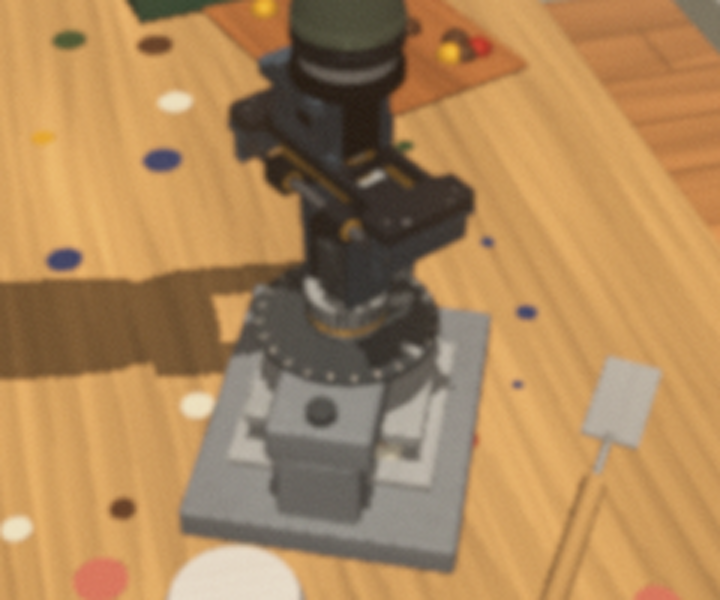

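Contact comes at TCP z=129.1, so the tips are about 23.4 mm above the TCP reading. Side view confirms the fingers are resting on the ring's top, around crop (345,300). I'll raise, open, and go down to TCP z≈107.5 (tips ≈131).

```bash
python3 -m crank '[{"dx":0,"dy":0,"dz":0.0125,"yaw":0},{"dx":0,"dy":0,"dz":0,"yaw":0},{"dx":0,"dy":0,"dz":0,"yaw":0},{"dx":0,"dy":0,"dz":0,"yaw":0},{"dx":0,"dy":0,"dz":0,"yaw":0},{"dx":0,"dy":0,"dz":0,"yaw":0}]' 1 45 | grep -E 'pos|force:|width'
python3 -m crank '[{"dx":0,"dy":0,"dz":-0.01,"yaw":0},{"dx":0,"dy":0,"dz":-0.01,"yaw":0},{"dx":0,"dy":0,"dz":-0.01,"yaw":0},{"dx":0,"dy":0,"dz":-0.0075,"yaw":0},{"dx":0,"dy":0,"dz":0,"yaw":0}]' | grep -E 'pos|force:|width'
python3 -m crank '[{"dx":0,"dy":0,"dz":0,"yaw":0},{"dx":0,"dy":0,"dz":0,"yaw":0},{"dx":0,"dy":0,"dz":0,"yaw":0},{"dx":0,"dy":0,"dz":0,"yaw":0},{"dx":0,"dy":0,"dz":0,"yaw":0}]' 0.4 45
python3 -c "
from workcell import telemetry as t;s=t.state();print(s['torque'])"
```

```text
ee_pos: [617.2, -12.3, 137.3]
force: [-0.2, -0.0, -0.5]
gripper_width: 90.7
gripper_force: 0.0
ee_pos: [616.9, -12.2, 106.7]
force: [0.3, -0.0, -0.3]
gripper_width: 91.0
gripper_force: 0.0
time_s: 8.02
ee_pos: [617.6, -12.6, 107.7]
ee_rot: [179.9, -0.0, 21.7]
force: [0.7, -1.8, 0.2]
gripper_width: 58.9
gripper_force: 45.0
[-0.24234976 -0.06151282 -0.00559036]
```

The ring is gripped (58.9 mm, 45 N). Now I'll turn it anticlockwise.

```bash
python3 -m crank '[{"dx":0,"dy":0,"dz":0,"yaw":0.5},{"dx":0,"dy":0,"dz":0,"yaw":0.5},{"dx":0,"dy":0,"dz":0,"yaw":0.5},{"dx":0,"dy":0,"dz":0,"yaw":0.5}]' | grep -E 'rot|force'
python3 -c "
from workcell import telemetry as t;s=t.state();print(s['torque'])"
python3 -m crank '[{"dx":0,"dy":0,"dz":0,"yaw":0.5},{"dx":0,"dy":0,"dz":0,"yaw":0.5},{"dx":0,"dy":0,"dz":0,"yaw":0.5},{"dx":0,"dy":0,"dz":0,"yaw":0.5}]' | grep -E 'rot|force'
python3 -c "
from workcell import telemetry as t;s=t.state();print(s['torque'])"
python3 -m crank '[{"dx":0,"dy":0,"dz":0,"yaw":0.5},{"dx":0,"dy":0,"dz":0,"yaw":0.5},{"dx":0,"dy":0,"dz":0,"yaw":0.5},{"dx":0,"dy":0,"dz":0,"yaw":0.5},{"dx":0,"dy":0,"dz":0,"yaw":0.5},{"dx":0,"dy":0,"dz":0,"yaw":0.5},{"dx":0,"dy":0,"dz":0,"yaw":0.5},{"dx":0,"dy":0,"dz":0,"yaw":0.5},{"dx":0,"dy":0,"dz":0,"yaw":0.5},{"dx":0,"dy":0,"dz":0,"yaw":0.5}]' | grep -E 'pos|rot|force'
python3 -c "
from workcell import telemetry as t;s=t.state();print(s['torque'])"
```

```text
ee_rot: [179.9, -0.0, 31.7]
force: [-0.2, -1.8, 3.5]
gripper_force: 45.0
[-0.29573869  0.07494985 -0.28443228]
ee_rot: [179.9, -0.0, 41.8]
force: [-0.3, -1.2, 5.6]
gripper_force: 45.0
[-0.26645863  0.27556982 -0.16378737]
ee_pos: [617.8, -12.8, 110.1]
ee_rot: [179.9, -0.0, 66.8]
force: [-2.3, -1.9, 11.5]
gripper_force: 45.0
[-0.25363646  0.68809624 -0.12662706]
```

Torque fell to about 0.13 N m, so the ring is slack. Ten degrees more, letting it rise, then release and go up.

```bash
python3 -m crank '[{"dx":0,"dy":0,"dz":0.002,"yaw":0.5},{"dx":0,"dy":0,"dz":0.001,"yaw":0.5},{"dx":0,"dy":0,"dz":0.001,"yaw":0.5},{"dx":0,"dy":0,"dz":0,"yaw":0.5}]' | grep -E 'rot|force'
python3 -m crank '[{"dx":0,"dy":0,"dz":0,"yaw":0},{"dx":0,"dy":0,"dz":0,"yaw":0},{"dx":0,"dy":0,"dz":0,"yaw":0},{"dx":0,"dy":0,"dz":0,"yaw":0}]' 1 | grep -E 'width|force'
python3 -m crank '[{"dx":0,"dy":0,"dz":0.04,"yaw":0.2},{"dx":0,"dy":0,"dz":0.04,"yaw":1},{"dx":0,"dy":0,"dz":0.04,"yaw":1},{"dx":0,"dy":0,"dz":0,"yaw":1},{"dx":0,"dy":0,"dz":0,"yaw":1},{"dx":0,"dy":0,"dz":0,"yaw":1},{"dx":0,"dy":0,"dz":0,"yaw":1},{"dx":0,"dy":0,"dz":0,"yaw":1},{"dx":0,"dy":0,"dz":0,"yaw":1},{"dx":0,"dy":0,"dz":0,"yaw":1}]' | grep -E 'rot|pos'
python3 -m crank '[{"dx":0,"dy":0,"dz":0,"yaw":1},{"dx":0,"dy":0,"dz":0,"yaw":1},{"dx":0,"dy":0,"dz":0,"yaw":1},{"dx":0,"dy":0,"dz":0,"yaw":1},{"dx":0,"dy":0,"dz":0,"yaw":1},{"dx":0,"dy":0,"dz":0,"yaw":1},{"dx":0,"dy":0,"dz":0,"yaw":1},{"dx":0,"dy":0,"dz":0,"yaw":1},{"dx":0,"dy":0,"dz":0,"yaw":1},{"dx":0,"dy":0,"dz":0,"yaw":1}]' | grep -E 'rot|pos'
python3 -m crank '[{"dx":0,"dy":0,"dz":0,"yaw":1},{"dx":0,"dy":0,"dz":0,"yaw":1},{"dx":0,"dy":0,"dz":0,"yaw":0},{"dx":0,"dy":0,"dz":0,"yaw":0}]' | grep -E 'time|rot|pos'
python3 - <<'E'
from workcell import eyes
from h import *
import cv2
c=eyes.calibration("wrist");b=eyes.grab_frame("wrist");np.savez("w3.npz",**c)
p=pix(c,[617.2,-12.3,120]);print(p)
cv2.imwrite("pics/w3.png",b[:,:,::-1])
x,y=int(p[0])-75,int(p[1])-75;print(x,y)
cv2.imwrite("pics/w3z.png",cv2.resize(b[y:y+150,x:x+150],None,fx=4,fy=4,interpolation=2)[:,:,::-1])
E
```

```text
ee_rot: [179.9, 0.0, 76.8]
force: [1.4, -1.1, 0.7]
gripper_force: 45.0
force: [1.1, 0.5, 0.1]
gripper_width: 90.8
gripper_force: 0.0
ee_pos: [617.2, -12.2, 206.6]
ee_rot: [180.0, -0.0, 122.9]
ee_pos: [617.2, -12.2, 206.6]
ee_rot: [180.0, -0.0, 172.9]
time_s: 14.28
ee_pos: [617.2, -12.2, 206.7]
ee_rot: [180.0, -0.0, -177.4]
[277.22700835 206.54983364]
202 131
```

View pics/w3z.png

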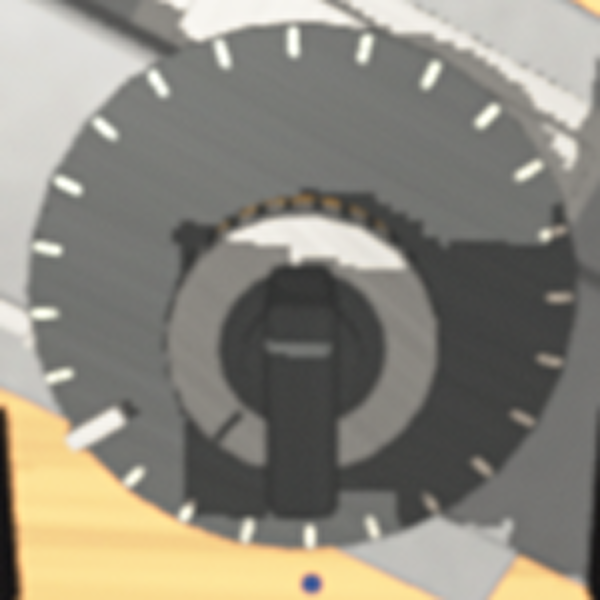

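The clear wrist view shows the tab's rib from (132,408) to (68,440) in the crop. The bar runs nearly vertical from (299,355) to (302,510), hiding the pointer beneath it.

Run:
```python
from h import *
w=dict(np.load("w3.npz"));t=eyes.calibration("top");C=np.array([617.3,-12.3])
an=lambda d:np.degrees(np.arctan2(d[1],d[0]))
f=lambda x,y:(202+(x+.5)/4-.5,131+(y+.5)/4-.5)
for n,p in(("tabmid",(101,426)),("tabout",(72,441)),("tabin",(126,411))):
    q=ray(w,*f(*p),127);d=q[:2]-C;print(n,q,np.hypot(*d),an(d))
a=ray(w,*f(299,355),194);b=ray(w,*f(302,510),194);print("bar",a,b,np.linalg.norm(a-b),an((b-a)[:2]),(a+b)/2)
for z,n,p in((127,"toptab",(437,228)),(127,"pointer",(331,194))):
    q=ray(t,230+(p[0]+.5)/4-.5,150+(p[1]+.5)/4-.5,z);d=q[:2]-C;print(n,q,np.hypot(*d),an(d))
```

```text
tabmid [648.89577134 -60.79802235 127.        ] 57.88221608094438 -56.916328964074594
tabout [653.24344544 -68.0222606  127.        ] 66.30913659798675 -57.17610517449232
tabin [644.62681777 -54.61702711 127.        ] 50.37346278208587 -57.14707654886615
bar [604.69567297 -13.4470025  194.        ] [635.9653147  -11.51441034 194.        ] 31.329305875852086 3.536615833028143 [620.33049383 -12.48070642 194.        ]
toptab [650.1688992  -64.14893675 127.        ] 61.38954940589215 -57.62792489879927
pointer [666.15829736 -11.0775951  127.        ] 48.873586881333075 1.4332065760032673
```

Tab at -57.1°, pointer/bar at about +2°; the tool's yaw (182.7) is already aligned with the bar. I'll descend to TCP z≈140, pinch it, and turn to yaw 122.9.

```bash
python3 -m crank '[{"dx":0,"dy":0,"dz":-0.03,"yaw":0},{"dx":0,"dy":0,"dz":-0.03,"yaw":0},{"dx":0,"dy":0,"dz":-0.0235,"yaw":0},{"dx":0,"dy":0,"dz":0,"yaw":0},{"dx":0,"dy":0,"dz":0,"yaw":0}]' | grep -E 'pos|force'
python3 -m crank '[{"dx":0,"dy":0,"dz":0,"yaw":0},{"dx":0,"dy":0,"dz":0,"yaw":0},{"dx":0,"dy":0,"dz":0,"yaw":0},{"dx":0,"dy":0,"dz":0,"yaw":0},{"dx":0,"dy":0,"dz":0,"yaw":0},{"dx":0,"dy":0,"dz":0,"yaw":0},{"dx":0,"dy":0,"dz":0,"yaw":0},{"dx":0,"dy":0,"dz":0,"yaw":0},{"dx":0,"dy":0,"dz":0,"yaw":0},{"dx":0,"dy":0,"dz":0,"yaw":0}]' 0.05 25
python3 -c "
from workcell import telemetry as t;s=t.state();print(s['torque'])"
```

```text
ee_pos: [617.9, -12.3, 140.8]
force: [0.8, 0.9, 0.2]
gripper_force: 0.0
time_s: 16.2
ee_pos: [617.5, -12.5, 140.2]
ee_rot: [-180.0, 0.0, -177.3]
force: [-0.1, -2.1, 2.9]
gripper_width: 14.1
gripper_force: 25.9
[-0.11216184 -0.18088337  0.00264821]
```

```bash
python3 -m crank '[{"dx":0,"dy":0,"dz":0,"yaw":-0.5},{"dx":0,"dy":0,"dz":0,"yaw":-0.5},{"dx":0,"dy":0,"dz":0,"yaw":-0.6},{"dx":0,"dy":0,"dz":0,"yaw":-0.7},{"dx":0,"dy":0,"dz":0,"yaw":-0.7}]' | grep -E 'rot|force'
python3 -c "
from workcell import telemetry as t;s=t.state();print(s['torque'])"
python3 -m crank '[{"dx":0,"dy":0,"dz":0,"yaw":-1},{"dx":0,"dy":0,"dz":0,"yaw":-1},{"dx":0,"dy":0,"dz":0,"yaw":-1},{"dx":0,"dy":0,"dz":-0.001,"yaw":-1},{"dx":0,"dy":0,"dz":0,"yaw":-1},{"dx":0,"dy":0,"dz":0,"yaw":-1},{"dx":0,"dy":0,"dz":0,"yaw":-1},{"dx":0,"dy":0,"dz":0,"yaw":-1},{"dx":0,"dy":0,"dz":0,"yaw":-0.6},{"dx":0,"dy":0,"dz":0,"yaw":-0.36}]' | grep -E 'rot|force'
python3 -m crank '[{"dx":0,"dy":0,"dz":0,"yaw":0},{"dx":0,"dy":0,"dz":0,"yaw":0},{"dx":0,"dy":0,"dz":0,"yaw":0}]' | grep -E 'pos|rot|force'
python3 -c "
from workcell import telemetry as t;s=t.state();print(s['torque'])"
```

```text
ee_rot: [-180.0, 0.0, 167.6]
force: [1.0, -1.4, 1.2]
gripper_force: 25.8
[-0.11627642 -0.33099873  0.06970493]
ee_rot: [180.0, 0.0, 122.9]
force: [1.6, -0.5, -2.1]
gripper_force: 25.5
ee_pos: [617.6, -12.3, 138.8]
ee_rot: [180.0, 0.0, 122.9]
force: [4.2, -0.3, -3.5]
gripper_force: 25.3
[-0.212905   -0.78791297 -0.0873337 ]
```

Pinched and turned with little torque. Now I'll release, go up, turn to yaw ≈63 (the start for tightening) and check alignment from there.

```bash
python3 -m crank '[{"dx":0,"dy":0,"dz":0,"yaw":0},{"dx":0,"dy":0,"dz":0,"yaw":0},{"dx":0,"dy":0,"dz":0,"yaw":0},{"dx":0,"dy":0,"dz":0,"yaw":0},{"dx":0,"dy":0,"dz":0,"yaw":0},{"dx":0,"dy":0,"dz":0,"yaw":0},{"dx":0,"dy":0,"dz":0.02,"yaw":0},{"dx":0,"dy":0,"dz":0.03,"yaw":0},{"dx":0,"dy":0,"dz":0.035,"yaw":0},{"dx":0,"dy":0,"dz":0,"yaw":-1}]' 1 | grep -E 'width|pos|rot|force'
python3 -m crank '[{"dx":0,"dy":0,"dz":0,"yaw":-1},{"dx":0,"dy":0,"dz":0,"yaw":-1},{"dx":0,"dy":0,"dz":0,"yaw":-1},{"dx":0,"dy":0,"dz":0,"yaw":-1},{"dx":0,"dy":0,"dz":0,"yaw":-1},{"dx":0,"dy":0,"dz":0,"yaw":-1},{"dx":0,"dy":0,"dz":0,"yaw":-1},{"dx":0,"dy":0,"dz":0,"yaw":-1},{"dx":0,"dy":0,"dz":0,"yaw":-1},{"dx":0,"dy":0,"dz":0,"yaw":-1}]' | grep -E 'rot'
python3 -m crank '[{"dx":0,"dy":0,"dz":0,"yaw":-1},{"dx":0,"dy":0,"dz":0,"yaw":0},{"dx":0,"dy":0,"dz":0,"yaw":0}]' | grep -E 'time|rot|pos'
python3 - <<'E'
from workcell import eyes
from h import *
import cv2
c=eyes.calibration("wrist");b=eyes.grab_frame("wrist");np.savez("w4.npz",**c)
p=pix(c,[617.3,-12.3,120]);x,y=int(p[0])-75,int(p[1])-75;print(p,x,y)
cv2.imwrite("pics/w4.png",b[:,:,::-1])
cv2.imwrite("pics/w4z.png",cv2.resize(b[y:y+150,x:x+150],None,fx=4,fy=4,interpolation=2)[:,:,::-1])
E
```

```text
ee_pos: [619.1, -12.3, 211.3]
ee_rot: [179.6, 0.2, 117.8]
force: [-0.0, 0.9, -0.2]
gripper_width: 91.4
gripper_force: 0.0
ee_rot: [179.9, -0.0, 67.7]
time_s: 21.32
ee_pos: [617.4, -12.3, 207.7]
ee_rot: [180.0, -0.0, 63.0]
[277.57171205 206.29775908] 202 131
```

View pics/w4z.png

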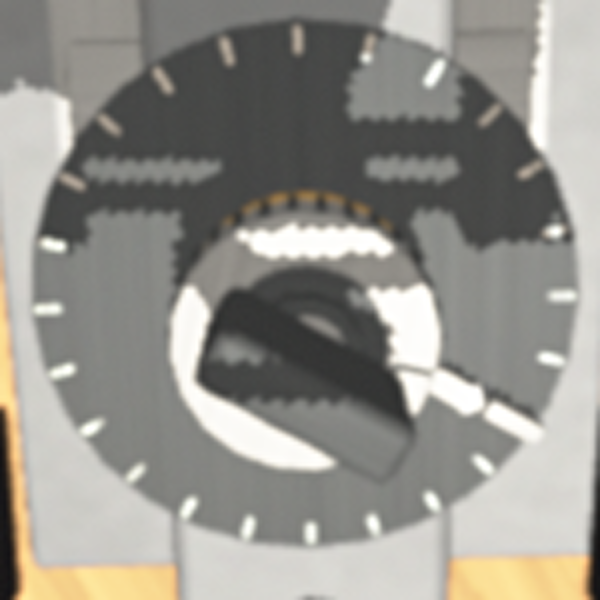

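The pointer (from (432,382) to (483,410)) ends right against the tab (from (487,410) to (540,438)). I'll measure both angles from their edges.

Run:
```python
from h import *
import cv2
w=dict(np.load("w4.npz"));g=cv2.imread("pics/w4.png").min(2).astype(np.float32);C=np.array([617.3,-12.3])
for z,rs in((125.8,range(38,50,1)),(127,range(54,67,1))):
    o=[]
    for r in rs:
        A=np.radians(np.arange(-75,-40,.25));X=np.array([pix(w,[C[0]+r*np.cos(a),C[1]+r*np.sin(a),z]) for a in A],np.float32)
        v=cv2.remap(g,X[None,:,0],X[None,:,1],1)[0];m=v>190
        if m.any():
            n,l,st,ce=cv2.connectedComponentsWithStats(m.astype(np.uint8)[None]);i=1+np.argmax(st[1:,4]);o.append((r,round(-75+.25*ce[i][0],1),round(st[i,4]*.25*np.pi/180*r,1)))
    print(z,o,np.median([q[1] for q in o]))
```

```text
125.8 [(38, np.float64(-56.9), np.float64(7.0)), (39, np.float64(-56.6), np.float64(6.8)), (40, np.float64(-56.8), np.float64(6.8)), (41, np.float64(-56.8), np.float64(7.0)), (42, np.float64(-56.8), np.float64(6.8)), (43, np.float64(-56.8), np.float64(6.9)), (44, np.float64(-56.9), np.float64(6.9)), (45, np.float64(-56.9), np.float64(7.1)), (46, np.float64(-56.9), np.float64(7.6)), (47, np.float64(-56.8), np.float64(8.0)), (48, np.float64(-56.9), np.float64(8.0)), (49, np.float64(-57.0), np.float64(6.6))] -56.849999999999994
127 [(54, np.float64(-56.2), np.float64(4.9)), (55, np.float64(-56.2), np.float64(5.0)), (56, np.float64(-56.2), np.float64(5.1)), (57, np.float64(-56.4), np.float64(5.0)), (58, np.float64(-56.4), np.float64(5.1)), (59, np.float64(-56.4), np.float64(5.1)), (60, np.float64(-56.2), np.float64(5.0)), (61, np.float64(-56.2), np.float64(5.1)), (62, np.float64(-56.4), np.float64(4.9)), (63, np.float64(-56.4), np.float64(4.9)), (64, np.float64(-56.5), np.float64(5.3)), (65, np.float64(-64.6), np.float64(23.8)), (66, np.float64(-64.5), np.float64(24.5))] -56.4
```

Pointer -56.85° against tab -56.4°: within half a degree, so aligned. Now I'll go down on the ring and grip with 30 N, which slips near 0.8 N m and so caps the torque.

```bash
python3 -m crank '[{"dx":0,"dy":0,"dz":-0.04,"yaw":0},{"dx":0,"dy":0,"dz":-0.04,"yaw":0},{"dx":0,"dy":0,"dz":-0.03,"yaw":0},{"dx":0,"dy":0,"dz":-0.011,"yaw":0},{"dx":0,"dy":0,"dz":0,"yaw":0}]' 1 30| grep -E 'pos|force'
python3 -m crank '[{"dx":0,"dy":0,"dz":0,"yaw":0},{"dx":0,"dy":0,"dz":0,"yaw":0},{"dx":0,"dy":0,"dz":0,"yaw":0},{"dx":0,"dy":0,"dz":0,"yaw":0},{"dx":0,"dy":0,"dz":0,"yaw":0}]' 0.4 30
python3 -c "
from workcell import telemetry as t;s=t.state();print(s['torque'])"
python3 -m crank '[{"dx":0,"dy":0,"dz":0,"yaw":-0.5},{"dx":0,"dy":0,"dz":-0.0004,"yaw":-0.8},{"dx":0,"dy":0,"dz":-0.0004,"yaw":-0.8},{"dx":0,"dy":0,"dz":-0.0004,"yaw":-0.8},{"dx":0,"dy":0,"dz":-0.0004,"yaw":-0.8},{"dx":0,"dy":0,"dz":-0.0004,"yaw":-0.8},{"dx":0,"dy":0,"dz":-0.0004,"yaw":-0.8},{"dx":0,"dy":0,"dz":0,"yaw":-0.7}]' | grep -E 'pos|rot|force'
python3 -c "
from workcell import telemetry as t;s=t.state();print(s['torque'])"
```

```text
ee_pos: [617.3, -12.2, 110.3]
force: [-0.3, 0.0, 0.7]
gripper_force: 0.0
time_s: 22.62
ee_pos: [617.9, -12.4, 110.8]
ee_rot: [179.9, -0.0, 62.9]
force: [1.4, -0.2, 1.9]
gripper_width: 59.3
gripper_force: 30.0
[-0.1514854 -0.2425501  0.0141413]
ee_pos: [617.9, -12.5, 109.1]
ee_rot: [179.9, -0.1, 32.8]
force: [-0.5, -0.7, 2.5]
gripper_force: 30.0
[-0.10742448 -0.08447236  0.03908582]
```

```bash
cat > q.py <<'E'
from workcell import telemetry as t
s=t.state();print(round(s['time_s'],2),s['ee_rot'][2].round(1),s['ee_pos'].round(1),'F',s['force'].round(1),'T',s['torque'].round(3),s['gripper_width'].round(1))
E
python3 -m crank '[{"dx":0,"dy":0,"dz":-0.0002,"yaw":-0.4},{"dx":0,"dy":0,"dz":-0.0002,"yaw":-0.4},{"dx":0,"dy":0,"dz":-0.0002,"yaw":-0.4},{"dx":0,"dy":0,"dz":-0.0002,"yaw":-0.4},{"dx":0,"dy":0,"dz":0,"yaw":-0.4}]'>/dev/null;python3 q.py
python3 -m crank '[{"dx":0,"dy":0,"dz":-0.0002,"yaw":-0.4},{"dx":0,"dy":0,"dz":-0.0002,"yaw":-0.4},{"dx":0,"dy":0,"dz":-0.0002,"yaw":-0.4},{"dx":0,"dy":0,"dz":-0.0002,"yaw":-0.4},{"dx":0,"dy":0,"dz":0,"yaw":-0.4}]'>/dev/null;python3 q.py
python3 -m crank '[{"dx":0,"dy":0,"dz":-0.0002,"yaw":-0.4},{"dx":0,"dy":0,"dz":-0.0002,"yaw":-0.4},{"dx":0,"dy":0,"dz":0,"yaw":-0.4}]'>/dev/null;python3 q.py
```

```text
Traceback (most recent call last):
  File "q.py", line 2, in <module>
    s=t.state();print(round(s['time_s'],2),s['ee_rot'][2].round(1),s['ee_pos'].round(1),'F',s['force'].round(1),'T',s['torque'].round(3),s['gripper_width'].round(1))
                                                                                                                                         ^^^^^^^^^^^^^^^^^^^^^^^^
AttributeError: 'float' object has no attribute 'round'
Traceback (most recent call last):
  File "q.py", line 2, in <module>
    s=t.state();print(round(s['time_s'],2),s['ee_rot'][2].round(1),s['ee_pos'].round(1),'F',s['force'].round(1),'T',s['torque'].round(3),s['gripper_width'].round(1))
                                                                                                                                         ^^^^^^^^^^^^^^^^^^^^^^^^
AttributeError: 'float' object has no attribute 'round'
Traceback (most recent call last):
  File "q.py", line 2, in <module>
    s=t.state();print(round(s['time_s'],2),s['ee_rot'][2].round(1),s['ee_pos'].round(1),'F',s['force'].round(1),'T',s['torque'].round(3),s['gripper_width'].round(1))
                                                                                                                                         ^^^^^^^^^^^^^^^^^^^^^^^^
AttributeError: 'float' object has no attribute 'round'
```

```bash
sed -i "s/,s\['gripper_width'\].round(1)//" q.py; python3 q.py
python3 -m crank '[{"dx":0,"dy":0,"dz":-0.0001,"yaw":-0.2},{"dx":0,"dy":0,"dz":-0.0001,"yaw":-0.2}]'|grep grip;python3 q.py
```

```text
25.25 6.8 [617.9 -12.5 107.6] F [ 0.5 -1.1  5.1] T [-0.325 -0.103 -0.02 ]
gripper_width: 59.6
gripper_force: 30.0
25.5 4.9 [617.9 -12.5 107.5] F [ 1.  -0.7  5.9] T [-0.314 -0.045  0.108]
```

```bash
for i in 1; do
python3 -m crank '[{"dx":0,"dy":0,"dz":-0.0001,"yaw":-0.2},{"dx":0,"dy":0,"dz":-0.0001,"yaw":-0.2},{"dx":0,"dy":0,"dz":0,"yaw":-0.2}]'>/dev/null;python3 q.py;
python3 -m crank '[{"dx":0,"dy":0,"dz":-0.0001,"yaw":-0.2},{"dx":0,"dy":0,"dz":-0.0001,"yaw":-0.2},{"dx":0,"dy":0,"dz":0,"yaw":-0.2}]'>/dev/null;python3 q.py; done
```

```text
25.88 1.9 [617.9 -12.5 107.3] F [-0.1 -1.7  4.9] T [-0.234 -0.11   0.086]
26.25 -1.1 [617.9 -12.5 107.2] F [ 0.6 -1.   4.3] T [-0.228 -0.009  0.13 ]
```

```bash
python3 -m crank '[{"dx":0,"dy":0,"dz":-0.0001,"yaw":-0.2},{"dx":0,"dy":0,"dz":-0.0001,"yaw":-0.2},{"dx":0,"dy":0,"dz":0,"yaw":-0.2},{"dx":0,"dy":0,"dz":0,"yaw":-0.2}]'>/dev/null;python3 q.py;
python3 -m crank '[{"dx":0,"dy":0,"dz":-0.0001,"yaw":-0.2},{"dx":0,"dy":0,"dz":-0.0001,"yaw":-0.2},{"dx":0,"dy":0,"dz":0,"yaw":-0.2},{"dx":0,"dy":0,"dz":0,"yaw":-0.2}]'>/dev/null;python3 q.py
```

```text
26.75 -5.1 [617.9 -12.5 107. ] F [ 0.3 -1.7  5.5] T [-0.271 -0.039  0.221]
27.25 -9.1 [617.9 -12.6 106.7] F [ 0.6 -1.8  5.2] T [-0.255 -0.112  0.367]
```

```bash
python3 -m crank '[{"dx":0,"dy":0,"dz":-0.0001,"yaw":-0.2},{"dx":0,"dy":0,"dz":-0.0001,"yaw":-0.2},{"dx":0,"dy":0,"dz":0,"yaw":-0.2}]'>/dev/null;python3 q.py
```

```text
27.62 -12.1 [617.9 -12.6 106.6] F [ 0.1 -1.   4.8] T [-0.234 -0.026  0.446]
```

```bash
python3 -m crank '[{"dx":0,"dy":0,"dz":-0.0001,"yaw":-0.2},{"dx":0,"dy":0,"dz":0,"yaw":-0.2},{"dx":0,"dy":0,"dz":0,"yaw":-0.2}]'>/dev/null;python3 q.py
```

```text
28.0 -15.0 [617.9 -12.5 106.4] F [ 0.6 -1.9  5.5] T [-0.27  -0.101  0.586]
```

```bash
python3 -m crank '[{"dx":0,"dy":0,"dz":0,"yaw":-0.1}]'>/dev/null;python3 q.py
python3 -m crank '[{"dx":0,"dy":0,"dz":0,"yaw":0},{"dx":0,"dy":0,"dz":0,"yaw":0}]'>/dev/null;python3 q.py
```

```text
28.12 -15.5 [617.9 -12.6 106.3] F [ 0.2 -2.5  4.8] T [-0.267 -0.181  0.575]
28.38 -15.5 [617.9 -12.6 106.4] F [ 1.6 -1.3  5. ] T [-0.278 -0.104  0.45 ]
```

It is tight at about 0.6 N m while turning. Now I'll release, go up and check that the setting held.

```bash
python3 -m crank '[{"dx":0,"dy":0,"dz":0,"yaw":0},{"dx":0,"dy":0,"dz":0,"yaw":0},{"dx":0,"dy":0,"dz":0,"yaw":0},{"dx":0,"dy":0,"dz":0,"yaw":0},{"dx":0,"dy":0,"dz":0.03,"yaw":0},{"dx":0,"dy":0,"dz":0.04,"yaw":0},{"dx":0,"dy":0,"dz":0.056,"yaw":0},{"dx":0,"dy":0,"dz":0,"yaw":0},{"dx":0,"dy":0,"dz":0,"yaw":0},{"dx":0,"dy":0,"dz":0,"yaw":0}]' 1
python3 - <<'E'
from workcell import eyes
from h import *
import cv2
w=eyes.calibration("wrist");b=eyes.grab_frame("wrist");C=np.array([617.3,-12.3])
p=pix(w,[617.3,-12.3,120]);x,y=int(p[0])-75,int(p[1])-75;print(x,y)
cv2.imwrite("pics/w5z.png",cv2.resize(b[y:y+150,x:x+150],None,fx=4,fy=4,interpolation=2)[:,:,::-1])
E
```

```text
time_s: 29.62
ee_pos: [616.3, -12.2, 204.9]
ee_rot: [180.0, 0.2, -15.6]
force: [0.3, -0.3, -0.3]
gripper_width: 91.1
gripper_force: 0.0
202 130
```

View pics/w5z.png

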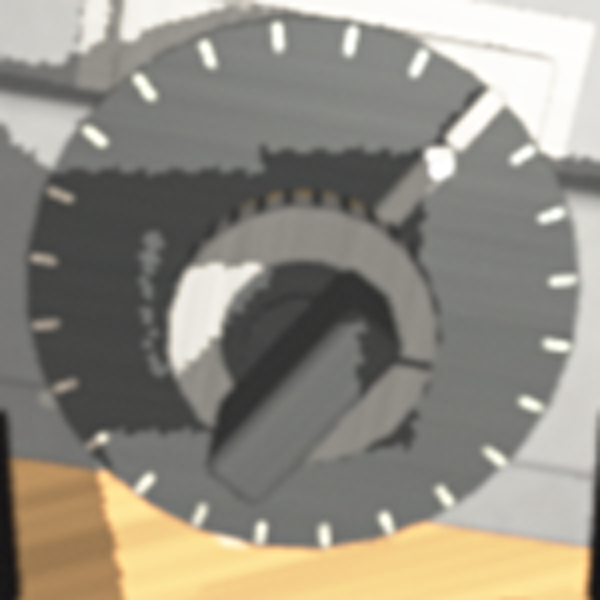

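The pointer (from (392,210) to (440,162)) runs in line with the tab (from (455,140) to (495,97)). The setting held and the gripper is clear, so I'm handing in.

```bash
python3 -c "
from workcell import ticket;print(ticket.job_done())"
```

```text
the job is handed in; nothing more can be done
None
```

The press is reset and handed in at about 30 s: I slackened the lock ring, turned the pointer to within about 0.5° of the tab, and retightened the ring to about 0.58 N m, with the jar, tin and palette knife left alone.

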